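Seat and hold the cover of a contact test jig

ROBOT

A 6-joint arm with a two-finger parallel gripper is mounted at the origin on a cart in front of the work surface, level with it; the furniture and walls round the work are solid. World frame = base frame: x ahead of the robot, y to its left, z up, the work surface at z = 0. Lengths are in m, angles in rad, forces in N, time in s.
With the tool pointing down it reaches from about 0.35 to 0.875 m from the base axis. Payload 4.2 kg.
Tool frame: the origin (TCP) lies midway between the tips of the shut fingers; the grasp point (between the pads) lies 19 mm behind it; z points along the fingers, y is the direction in which the jaws open and shut (so a half turn about z gives the same grasp; the last joint's range is limited). The gripper opens to 85 mm and grips with 20 to 120 N. Pads are 22 mm wide; open, the fingers measure 114 mm over their backs; the gripper's body (76 mm by 85 mm) begins 54 mm behind the grasp point. The pads swing forward as they close: fully open they stand 13 mm farther back than shut.
Start: joints at [-1.028, 0.385, 0.008, 0, -1.194, -0.259], TCP at [0.175, -0.6, 0.231] pointing down, gripper open.
Joint ranges: [-3.14, 3.14], [-1.21, 2.06], [-1.07, 1.41], [-3.16, 2.05], [-2.99, -0.16], [-3.1, 3.1]. Speed limits (rad/s): [2.79, 2.79, 3.14, 3.14, 3.14, 3.14].

INTERFACE

Orientations are given as a rotation vector (axis times angle).
In Python, from workcell import get_state, grab_frame, calibration, hand_in gives the robot as it stands.
- The arm moves only by the tool drive_tool, never from a script. Its argument "moves" is a list of rows, each a list of 3 entries, a list of its own where there are three numbers: the closure, from 0 (fully open) to 1 (shut), then the shift along the tool's x, y, z in mm, then the turn, a rotation vector about the tool's x, y, z in rad. A call has 1 to 12 rows; each row shifts and turns the commanded pose from where the row before left it, along the tool's axes as they then stand; what a row does not reach is not made up. A row lasts 1/12 s, in which the tool goes at most 41.7 mm and 7.16 degrees, less where a joint would pass 70% of its speed; a pose out of reach is approached as far as the arm can. A call with a gripper value outside its range is refused whole. The fingers move at their own pace and stop on an object; "force" is the grip in N (left out, the last holds). Time passes only in rows, so rows that do not move let the fingers close. It gives the time, the measured TCP pose, the force and the opening at its end, in the units of the state.
- get_state(): the state, without advancing time (a new reading comes with each control period).
- grab_frame(name): name is "scene" or "top"; returns the picture (384x512x3 uint8, blue, green, red); there is no depth.
- calibration(name): a dict with "K" (3x3 intrinsics, pixels), "extrinsics" (4x4, takes a point from camera to world coordinates). Camera axes: x right, y up, looking along -z (the intrinsics and any distortion apply to the point x, -y, -z); pixel columns grow to the right and rows downward; lengths in m; the calibration is good to about 2 mm. A picture is of the moment at which its call begins. calibration takes no time and is no camera call.
- hand_in(): hands the job in, once; it reports no verdict.
The state is a dict: "time": time; "joint_positions": joint angles; "qvel": joint speeds; "effort": joint torques, N m; "tool_pos": TCP position; "tcp_rot": TCP orientation; "ft_force": force on the tool from outside, world axes, zero at the start; "torque": the same for the moment, N m; "finger_gap": finger opening in m.
Only numpy, scipy, OpenCV 4.12 (cv2) and the standard library are available. Lean on these libraries where they do the work, as an engineer would, in place of code of your own. Each camera call takes 0.05 s, during which the arm holds its last target. There are 200 camera calls.

TASK

Turn the swing stop of the test jig aside until it clicks over into its parked position. Then set the loose cover over the jig's two locating pins, shifting it about until it drops on, and press it down against the sprung contact block until it lies fully home on the jig. Finish while still holding the cover pressed down, and leave the other things on the bench where they are.

Things in the scene. Friction and masses are not known exactly. Their poses are not given: they have to be found in the camera images.
- jig: Fixed jig: bare metal base plate, 90 mm along its x, 156 mm along its y (from -52 to +104 mm), top face 18 mm above the worktop; the long end, +y, carries the swing stop and, at its very end, a small plunger housing 40 mm high. Origin on the worktop under the nest's centre, z up.
- nest (a point): Centre of the jig's nest, on the plate's top face (18 mm high), axes as the jig's. Two steel locating pins, 8 mm across with tapered tips (3 mm across at the top), stand at y = -30 and +30 mm and rise 12 mm above the plate. Between them, at this point, is the sprung contact block, 24 mm square.
- contact_block (a joint): Travel of the sprung contact block in m: 0 = up, its top 6 mm above the plate; 0.006 = flush with the plate. It takes about 4 N to start it and 10 N to hold it flush; the cover's own weight does not press it, and it springs back when let go.
- stop_grip (a point): Centre of the swing stop's upright black bar grip (14 mm thick along x, 40 mm long along y, 26 mm tall), on the turning axis, 59 mm above the worktop, 76 mm along +y from the nest. Turns with the stop. A flat steel arm (12 mm wide, 29 to 38 mm above the worktop) reaches 52 mm from the axis along this point's -y; at first it lies over the nest and keeps the cover off.
- swing_stop (a joint): Angle of the swing stop in rad: near 0 = arm over the nest, 1.4 = parked at its end stop, arm pointing across the jig along its -x (towards the robot). Grows clockwise seen from above. An over-centre spring resists with up to about 0.15 N m until half way (0.7); let go before that it springs back to 0, past it it snaps on to 1.4 and stays.
- cover_grip (a point): Grip point of the loose cover, in its upright black rib (16 mm thick along x, 46 mm long along y, standing 26 mm above the plate). It lies 33 mm above the cover's underside, 10 mm below the rib's top. With the cover resting on the contact block it is 39 mm above the nest point; fully home, 33 mm above it.
- cover: The loose cover: grey plate 60 mm (x) by 90 mm (y), 17 mm thick, about 150 g, rib on top. Origin under its centre. In its underside, hidden from above, two blind holes 13 mm deep at y = -30 and +30 mm: one 10 mm across, the other 10 mm (x) by 13 mm (y), so it fits the two pins either way round.
- glue: Bystander: slim white glue bottle with pointed red cap, 28 mm across, 92 mm tall, right of the cover; origin under its centre.
- weight: Bystander: small steel knob weight, 21 mm across, 22 mm tall, behind the cover and jig; origin under its centre.
- fuse_tin: Bystander: small tin with green lid, 40x56x22 mm, left of the jig; origin under its centre.
- terminal_block: Bystander: white terminal block, 18x52x20 mm, left behind the jig; origin under its centre.

How it is judged:
By the outcome, as a careful person would: the job done as asked, in the order asked, and still so for the second after the job is handed in, while the arm keeps its last pose, push and grip.
It also fails if it takes over 54 s, if anything falls off the work surface, if the arm or the gripper's body presses on something with over 40 N, if the wrist force passes 120 N, or if a joint passes its speed limit or range.

## Working session

There is one attempt and no reset: what is moved stays moved. The work goes in short steps, Python scripts to look and compute and a tool call to move; the robot and the scene stay as the last step left them, time stands still between calls to the robot, and variables do not carry over. Pictures are saved under pics/ and viewed, about 8 in all and at most 12, crops included, and the job is handed in when it is done.

Besides the shell and the picture viewer there is one more tool, called after "Emit:" by a JSON object that holds its "name" and its "arguments", one argument or row to a line. drive_tool: Moves the arm, as the interface text tells. Its arguments: {"type":"object","properties":{"moves":{"type":"array","items":{"type":"array"}},"force":{"type":"number"}},"required":["moves"]}

```bash
mkdir -p pics; cat > h.py <<'E'
import numpy as np, cv2
from workcell import *
from scipy.spatial.transform import Rotation as R
def shot(n,f,crop=None,s=1):
    im=grab_frame(n); cv2.imwrite('pics/raw_'+f,im)
    if crop: im=im[crop[1]:crop[3],crop[0]:crop[2]]
    cv2.imwrite('pics/'+f,cv2.resize(im,None,fx=s,fy=s,interpolation=cv2.INTER_CUBIC))
def pix(n,u,v,z):
    c=calibration(n);K=np.array(c['K']);E=np.array(c['extrinsics'])
    p=cv2.undistortPoints(np.array([[[u,v]]],float),K,np.array(c.get('dist',c.get('distortion',np.zeros(5))),float))[0,0]
    d=E[:3,:3]@np.array([p[0],-p[1],-1]);o=E[:3,3]
    return o+d*(z-o[2])/d[2]
def proj(n,P):
    c=calibration(n);K=np.array(c['K']);E=np.array(c['extrinsics'])
    q=E[:3,:3].T@(np.array(P,float)-E[:3,3]);q=np.array([q[0],-q[1],-q[2]])
    return cv2.projectPoints(q[None],np.zeros(3),np.zeros(3),K,np.array(c.get('dist',c.get('distortion',np.zeros(5))),float))[0].ravel()
E
python3 -c "
from h import *
shot('top','t1.png',None,1.56);shot('scene','s1.png',None,1.56)
print(calibration('top'),calibration('scene'));print(get_state())"
```

```text
{'K': array([[425.88829377,   0.        , 260.50351853],
       [  0.        , 425.88829377, 188.1736938 ],
       [  0.        ,   0.        ,   1.        ]]), 'extrinsics': array([[ 0.01461197,  0.98838684, -0.15125458,  0.30351369],
       [-0.9998318 ,  0.01611978,  0.00874729, -0.08742858],
       [ 0.0110839 ,  0.15110133,  0.98845614,  1.17888769],
       [ 0.        ,  0.        ,  0.        ,  1.        ]])} {'K': array([[367.74875594,   0.        , 252.54158095],
       [  0.        , 367.74875594, 192.67079862],
       [  0.        ,   0.        ,   1.        ]]), 'extrinsics': array([[ 0.51355939,  0.50434197, -0.69418725, -0.17160054],
       [-0.85786308,  0.31885742, -0.40298992, -0.47831795],
       [ 0.01810203,  0.80247687,  0.59640858,  0.66136335],
       [ 0.        ,  0.        ,  0.        ,  1.        ]])}
{'time': 0.1, 'joint_positions': array([-1.02839956e+00,  3.85502561e-01,  6.77694805e-03, -4.17990023e-04,
       -1.19400129e+00, -2.58577642e-01]), 'qvel': array([-1.56080892e-03,  3.48507341e-04,  4.46693709e-03,  1.14480945e-03,
        5.73686848e-05, -5.99150687e-04]), 'effort': array([-2.71907411e-03, -3.93318486e+01,  1.88928598e+01,  4.19807330e+00,
       -2.65385526e-03, -1.66875420e-06]), 'tool_pos': array([ 0.17487248, -0.59950377,  0.23032533]), 'tcp_rot': array([ 4.44031435e-01, -3.10965437e+00, -3.03012771e-03]), 'ft_force': array([ 0.26982281,  0.13275735, -0.36515994]), 'torque': array([0.0414555 , 0.02489673, 0.0399304 ]), 'finger_gap': 0.08518270801014181}
```

View pics/t1.png

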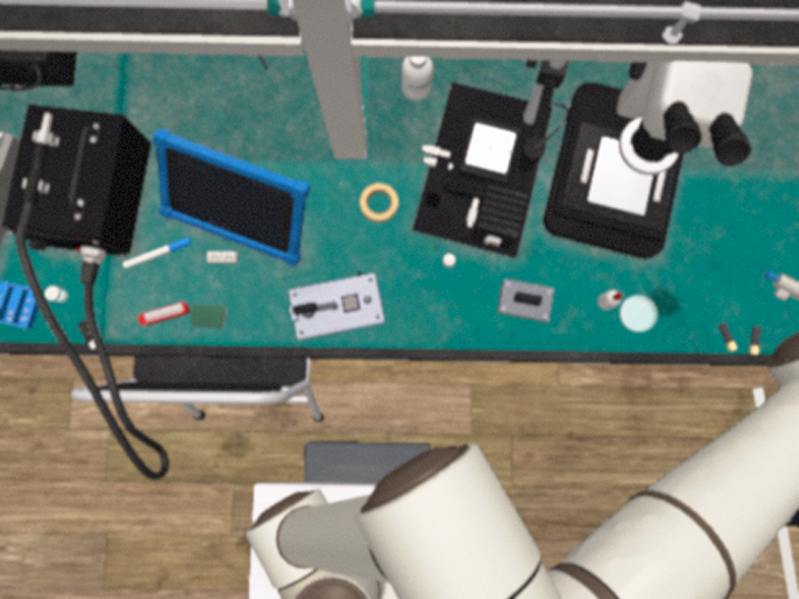

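View pics/s1.png

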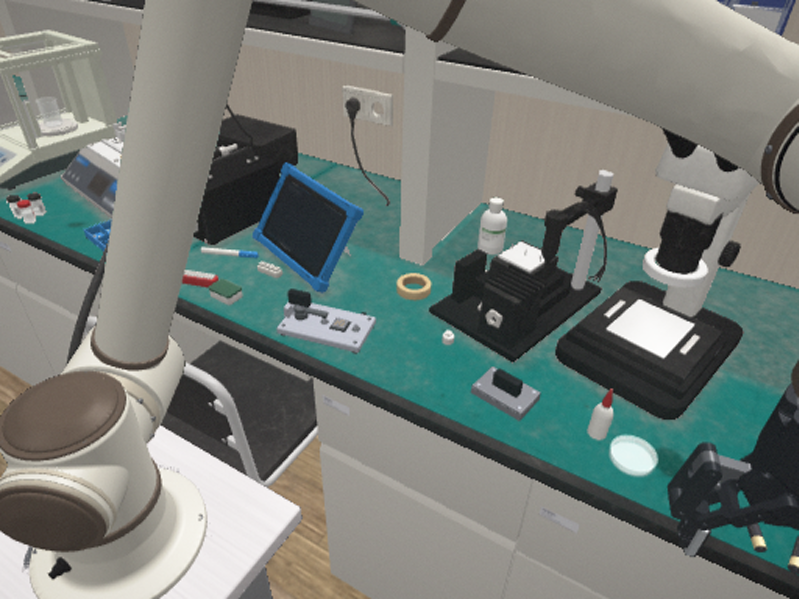

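The jig is around (337,305) and the cover around (526,300) in the top view, with the stop's grip at the jig's left end and its arm pointing right, towards the nest. I'll enlarge for the measurements.

```bash
python3 -c "
import cv2,numpy as np
t=cv2.imread('pics/raw_t1.png');
a=cv2.resize(t[168:222,180:255],(800,576),interpolation=cv2.INTER_CUBIC);cv2.imwrite('pics/t1j.png',a)
b=cv2.resize(t[168:222,310:385],(800,576),interpolation=cv2.INTER_CUBIC);cv2.imwrite('pics/t1c.png',b)"
```

```text
(no output)
```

View pics/t1j.png

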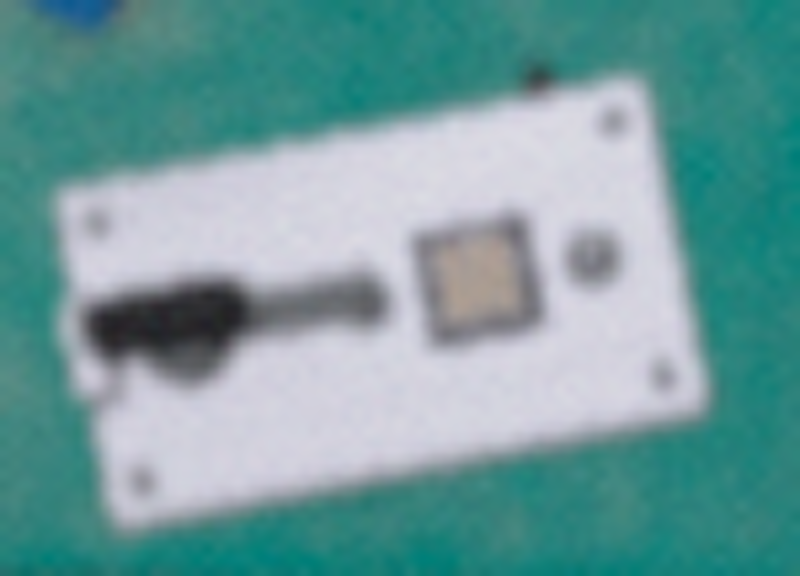

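View pics/t1c.png

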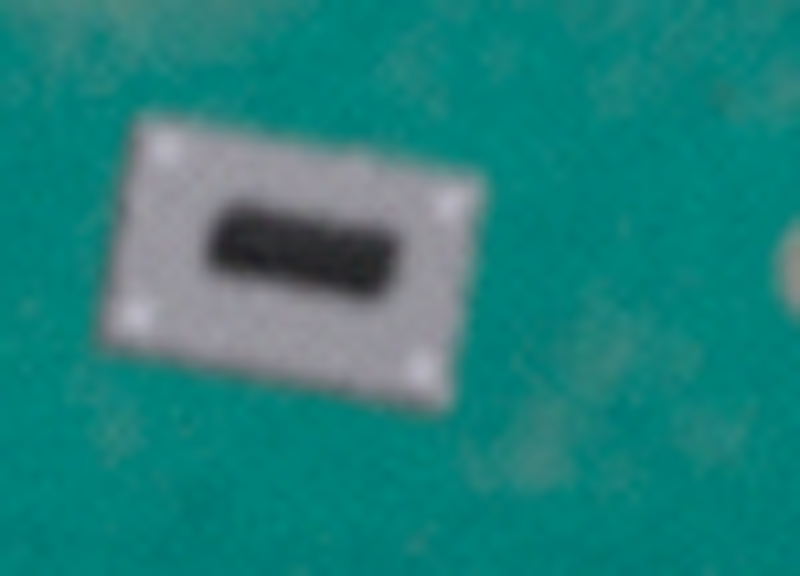

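The jig crop shows plate corners at (58,190), (648,75), (708,415) and (120,530). The right pin is at (593,258) and the contact block at (480,280). The cover's top corners are (137,115), (487,178), (450,412) and (98,347), and its rib centre is about (304,252).

```bash
cat > fit.py <<'E'
from h import *
s=800/75
def cr(n,u,v,z,x0,y0=168,s=s): return pix(n,(u+.5)/s-.5+x0,(v+.5)/s-.5+y0,z)
def fit(P,L):
    P=np.array(P)[:,:2];L=np.array(L,float);pc,lc=P.mean(0),L.mean(0)
    a=P-pc;b=L-lc
    th=np.arctan2((b[:,0]*a[:,1]-b[:,1]*a[:,0]).sum(),(a*b).sum())
    r=np.array([[np.cos(th),-np.sin(th)],[np.sin(th),np.cos(th)]])
    o=pc-r@lc
    return o,th,(P-(L@r.T+o))*1e3
E
python3 -c "
from fit import *
np.set_printoptions(precision=4,suppress=True)
J=[cr('top',*p,.018,180) for p in [(58,190),(648,75),(708,415),(120,530)]]
o,th,r=fit(J,[(.045,.104),(.045,-.052),(-.045,-.052),(-.045,.104)]);print('jig',o,th,r.tolist())
c,s=np.cos(th),np.sin(th);print('stop',o+.076*np.array([-s,c]))
print('pin',cr('top',593,258,.03,180),o-.03*np.array([-s,c]))
print('block',cr('top',480,280,.024,180)); print('grip',cr('top',170,312,.072,180))
C=[cr('top',*p,.017,310) for p in [(137,115),(487,178),(450,412),(98,347)]]
o,th,r=fit(C,[(.03,.045),(.03,-.045),(-.03,-.045),(-.03,.045)]);print('cov',o,th,r.tolist())
print('rib',cr('top',305,250,.043,310))
for n,u,v,z in [('glue',613,298,.05),('weight',449,260,.02),('tin',209,316,.02),('tb',222,257,.02)]: print(n,pix('top',u/1.5625,v/1.5625,z))
S=get_state();print(R.from_rotvec(S['tcp_rot']).as_matrix())
"
```

```text
jig [0.4634 0.    ] 0.2099613567827877 [[-0.09578029175055791, -0.6583755640314215], [0.11678669994019675, 0.283450187261336], [-0.32345809023348604, 1.7135137155323554], [0.3024516820439582, -1.3385883387622561]]
stop [0.4475 0.0743]
pin [ 0.4684 -0.0287  0.03  ] [ 0.4696 -0.0293]
block [0.4631 0.0005 0.024 ]
grip [0.4473 0.0726 0.072 ]
cov [ 0.4736 -0.3091] -0.16825062774131655 [[1.0009736594217555, 0.8152337311970181], [0.9629062176265135, -1.3933649548346083], [-1.1584326775121445, -0.7176069567539356], [-0.8054471995361245, 1.2957381803916923]]
rib [ 0.4731 -0.3073  0.043 ]
glue [ 0.4751 -0.4519  0.05  ]
weight [ 0.5432 -0.1714  0.02  ]
tin [0.4364 0.2477 0.02  ]
tb [0.5418 0.231  0.02  ]
[[-0.96   -0.2799 -0.0007]
 [-0.2799  0.96    0.0019]
 [ 0.0001  0.002  -1.    ]]
```

Emit:
{"name": "drive_tool", "arguments": {
  "moves": [
    [0, [-20, 20, 0], [0, 0, -0.12]],
    [0, [-20, 20, 0], [0, 0, -0.12]],
    [0, [-20, 20, 0], [0, 0, -0.12]],
    [0, [-20, 20, 0], [0, 0, -0.12]],
    [0, [0, 0, 0], [0, 0, -0.12]],
    [0, [0, 0, 0], [0, 0, -0.12]],
    [0, [0, 0, 0], [0, 0, -0.12]],
    [0, [0, 0, 0], [0, 0, -0.12]],
    [0, [0, 0, 0], [0, 0, -0.12]],
    [0, [0, 0, 0], [0, 0, -0.12]],
    [0, [0, 0, 0], [0, 0, -0.12]],
    [0, [0, 0, 0], [0, 0, -0.12]]
  ],
  "force": 60
}}

```text
time: 1.1
tool_pos: [0.2103, -0.4933, 0.2308]
tcp_rot: [-2.39, 2.038, 0.002]
ft_force: [-0.1, -1.0, -0.0]
finger_gap: 0.0857
```

```bash
cat > to.py <<'E'
from h import *
np.set_printoptions(precision=4,suppress=True)
def to(x,y,z,A=None):
    S=get_state();M=R.from_rotvec(S['tcp_rot']).as_matrix()
    d=M.T@(np.array([x,y,z])-S['tool_pos'])*1e3
    a=np.arctan2(M[1,1],M[0,1])
    out=['d tool mm',d.round(1).tolist(),'yaw',round(a%6.2832,3)]
    if A is not None:
        T=np.array([[np.sin(A),np.cos(A),0],[-np.cos(A),np.sin(A),0],[0,0,-1.]])
        out+=['turn',R.from_matrix(M.T@T).as_rotvec().round(3).tolist()]
    print(*out,'t',round(S['time'],2),'pos',S['tool_pos'],'F',S['ft_force'].round(1),'gap',round(S['finger_gap'],4),'j',S['joint_positions'].round(2))
E
python3 -c "
from to import *
to(.4475,.0735,.2,3.352)"
```

```text
Traceback (most recent call last):
  File "to.py", line 10, in to
    out+=['turn',R.from_matrix(M.T@T).as_rotvec().round(3).tolist()]
                 ~~~~~~~~~~~~~^^^^^^^
  File "scipy/spatial/transform/_rotation.pyx", line 1143, in scipy.spatial.transform._rotation.Rotation.from_matrix
ValueError: Non-positive determinant (left-handed or null coordinate frame) in rotation matrix 0: [[-0.9987  0.0515  0.001 ]
 [ 0.0515  0.9987 -0.0003]
 [ 0.0011  0.0003  1.    ]].
```

```bash
sed -i 's/\[np.sin(A),np.cos(A),0\],\[-np.cos(A),np.sin(A),0\]/[-np.sin(A),np.cos(A),0],[np.cos(A),np.sin(A),0]/' to.py
python3 -c "
from to import *
to(.4475,.0735,.2,3.352)"
```

```text
d tool mm [-522.1, -323.9, 31.3] yaw 3.3 turn [0.0, 0.001, -0.052] t 1.1 pos [ 0.2103 -0.4933  0.2308] F [-0.1 -1.  -0. ] gap 0.0857 j [-0.87  0.23 -0.21 -0.   -1.13  1.02]
```

Emit:
{"name": "drive_tool", "arguments": {
  "moves": [
    [0, [-26, -30, 0], [0, 0, -0.05]],
    [0, [-26, -30, 0], [0, 0, 0]],
    [0, [-26, -30, 0], [0, 0, 0]],
    [0, [-26, -30, 0], [0, 0, 0]],
    [0, [-26, -30, 0], [0, 0, 0]],
    [0, [-26, -30, 0], [0, 0, 0]],
    [0, [-33, -13, 0], [0, 0, 0]],
    [0, [-33, -13, 0], [0, 0, 0]],
    [0, [-33, -13, 0], [0, 0, 0]],
    [0, [-33, -13, 0], [0, 0, 0]],
    [0, [-33, -13, 0], [0, 0, 0]],
    [0, [-33, -13, 0], [0, 0, 0]]
  ]
}}

```text
time: 2.1
tool_pos: [0.3929, -0.0944, 0.2312]
tcp_rot: [-2.435, 1.985, 0.0]
ft_force: [0.7, -0.5, 0.1]
finger_gap: 0.0853
```

```bash
python3 -c "
from to import *
to(.4475,.0735,.12,3.352)"
```

```text
d tool mm [-153.4, -87.3, 111.2] yaw 3.345 turn [0.0, 0.0, -0.007] t 2.1 pos [ 0.3929 -0.0944  0.2312] F [ 0.7 -0.5  0.1] gap 0.0853 j [ 0.17 -0.   -0.49 -0.   -1.09  0.03]
```

Emit:
{"name": "drive_tool", "arguments": {
  "moves": [
    [0, [-30, -17, 10], [0, 0, -0.007]],
    [0, [-30, -17, 20], [0, 0, 0]],
    [0, [-30, -17, 20], [0, 0, 0]],
    [0, [-30, -17, 20], [0, 0, 0]],
    [0, [-20, -11, 20], [0, 0, 0]],
    [0, [0, 0, 21], [0, 0, 0]],
    [0, [0, 0, 0], [0, 0, 0]]
  ]
}}

```text
time: 2.68
tool_pos: [0.4389, 0.0573, 0.1165]
tcp_rot: [2.437, -1.97, -0.007]
ft_force: [-0.1, 0.7, 0.6]
finger_gap: 0.0854
```

```bash
python3 -c "
from to import *
to(.4475,.0735,.044,3.352)
shot('scene','s2.png',(120,130,320,280),4)"
```

```text
d tool mm [-14.2, -12.5, 72.3] yaw 3.353 turn [0.009, -0.001, 0.001] t 2.68 pos [0.4389 0.0573 0.1165] F [-0.1  0.7  0.6] gap 0.0854 j [ 0.5   0.21 -0.58 -0.   -0.79 -0.29]
```

View pics/s2.png

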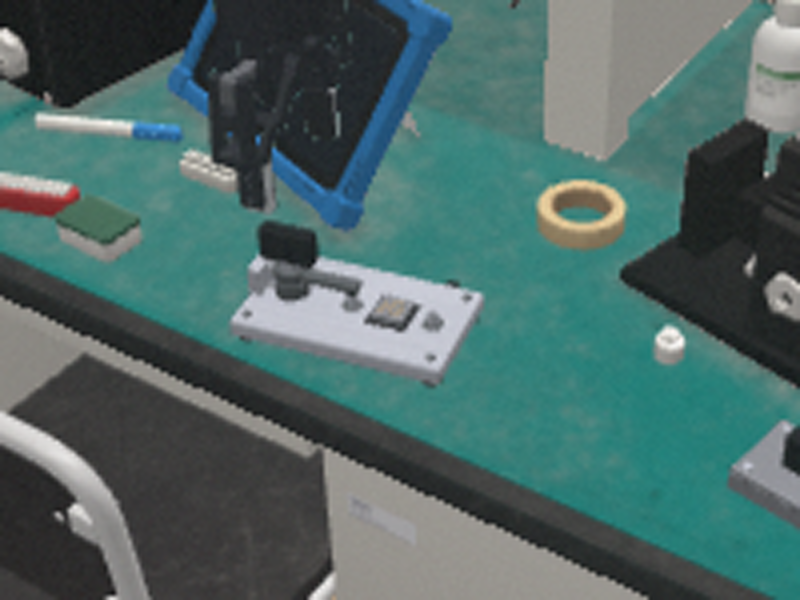

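The gripper hangs above the stop's grip (at about (288,243)), clear of everything. I'll centre it and go down.

Emit:
{"name": "drive_tool", "arguments": {
  "moves": [
    [0, [-14, -12, 0], [0.009, 0, 0]],
    [0, [0, 0, 15], [0, 0, 0]],
    [0, [0, 0, 15], [0, 0, 0]],
    [0, [0, 0, 15], [0, 0, 0]],
    [0, [0, 0, 15], [0, 0, 0]],
    [0, [0, 0, 10], [0, 0, 0]],
    [0, [0, 0, 0], [0, 0, 0]]
  ]
}}

```text
time: 3.32
tool_pos: [0.4505, 0.0724, 0.0499]
tcp_rot: [-2.437, 1.975, -0.008]
ft_force: [0.4, -0.9, 1.0]
finger_gap: 0.0853
```

```bash
python3 -c "
from to import *
to(.4475,.0735,.044,3.352)
shot('scene','s3.png',(150,150,250,225),8)"
```

```text
d tool mm [-1.7, 2.7, 5.9] yaw 3.35 turn [-0.007, -0.001, -0.002] t 3.32 pos [0.4505 0.0724 0.0499] F [ 0.4 -0.9  1. ] gap 0.0853 j [ 0.52  0.33 -0.63  0.   -0.6  -0.31]
```

View pics/s3.png

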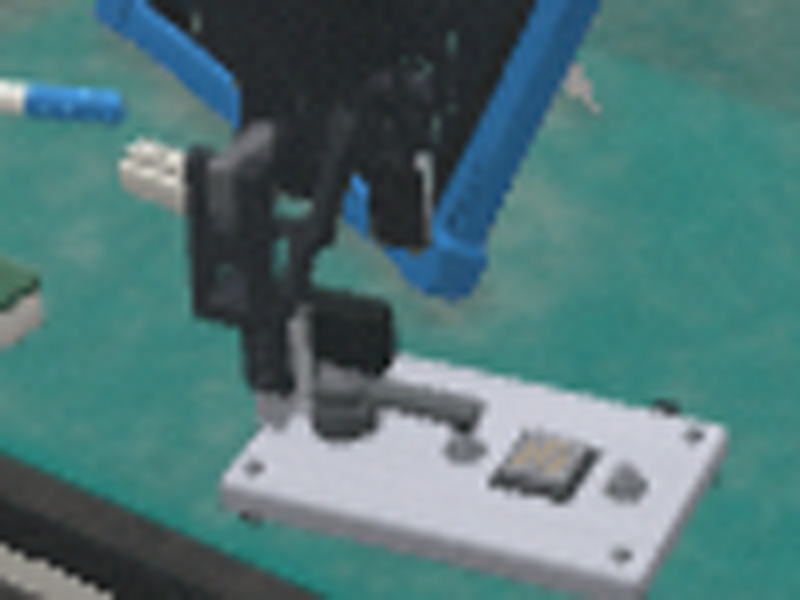

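The open fingers straddle the black bar at (350,330), one in front and one behind. I'll go down 6 mm, shift 2 mm and close.

Emit:
{"name": "drive_tool", "arguments": {
  "moves": [
    [0, [-1.5, 2.5, 6], [-0.007, 0, 0]],
    [0.5, [0, 0, 0], [0, 0, 0]],
    [1, [0, 0, 0], [0, 0, 0]],
    [1, [0, 0, 0], [0, 0, 0]],
    [1, [0, 0, 0], [0, 0, 0]],
    [1, [0, 0, 0], [0, 0, 0]],
    [1, [0, 0, 0], [0, 0, 0]],
    [1, [0, 0, 0], [0, 0, 0]]
  ],
  "force": 60
}}

```text
time: 4.03
tool_pos: [0.4482, 0.0745, 0.0447]
tcp_rot: [-2.442, 1.975, -0.002]
ft_force: [-2.2, -0.1, 4.4]
finger_gap: 0.0133
```

```bash
python3 -c "
from to import *
to(.4475,.0735,.044,3.352)"
```

```text
d tool mm [0.8, 0.9, 0.7] yaw 3.352 turn [-0.002, -0.0, 0.0] t 4.03 pos [0.4482 0.0745 0.0447] F [-2.2 -0.1  4.4] gap 0.0133 j [ 0.52  0.34 -0.64  0.   -0.59 -0.32]
```

Emit:
{"name": "drive_tool", "arguments": {
  "moves": [
    [1, [0, 0, 0], [0, 0, 0.1]],
    [1, [0, 0, 0], [0, 0, 0.1]],
    [1, [0, 0, 0], [0, 0, 0.1]],
    [1, [0, 0, 0], [0, 0, 0.1]],
    [1, [0, 0, 0], [0, 0, 0.1]],
    [1, [0, 0, 0], [0, 0, 0.1]],
    [1, [0, 0, 0], [0, 0, 0.1]],
    [1, [0, 0, 0], [0, 0, 0.1]],
    [1, [0, 0, 0], [0, 0, 0.1]],
    [1, [0, 0, 0], [0, 0, 0.1]],
    [1, [0, 0, 0], [0, 0, 0.1]],
    [1, [0, 0, 0], [0, 0, 0.1]]
  ]
}}

```text
time: 5.03
tool_pos: [0.4478, 0.0745, 0.0447]
tcp_rot: [-0.892, 3.011, -0.0]
ft_force: [-3.2, 1.9, 6.3]
finger_gap: 0.0129
```

```bash
python3 -c "
from to import *
print(get_state()['torque'])
to(.4475,.0735,.044,1.952)"
```

```text
[ 0.5462  1.0808 -0.0235]
d tool mm [0.9, -0.7, 0.7] yaw 2.146 turn [-0.0, 0.001, 0.194] t 5.03 pos [0.4478 0.0745 0.0447] F [-3.2  1.9  6.3] gap 0.0129 j [ 0.52  0.34 -0.64  0.   -0.59 -1.52]
```

Emit:
{"name": "drive_tool", "arguments": {
  "moves": [
    [1, [0, 0, 0], [0, 0, 0.1]],
    [1, [0, 0, 0], [0, 0, 0.08]],
    [1, [0, 0, 0], [0, 0, 0]],
    [1, [0, 0, 0], [0, 0, 0]],
    [0, [0, 0, 0], [0, 0, 0]],
    [0, [0, 0, 0], [0, 0, 0]],
    [0, [0, 0, 0], [0, 0, 0]],
    [0, [0, 0, 0], [0, 0, 0]],
    [0, [0, 0, 0], [0, 0, 0]]
  ]
}}

```text
time: 5.78
tool_pos: [0.4484, 0.0744, 0.0442]
tcp_rot: [-0.625, 3.077, -0.0]
ft_force: [0.3, -1.2, 0.2]
finger_gap: 0.0729
```

```bash
python3 -c "
from to import *
print(get_state()['torque'])
to(.4475,.0735,.044,1.952)"
```

```text
[-0.0319 -0.0155  0.0128]
d tool mm [1.2, -0.5, 0.2] yaw 1.972 turn [-0.0, 0.002, 0.02] t 5.78 pos [0.4484 0.0744 0.0442] F [ 0.3 -1.2  0.2] gap 0.0729 j [ 0.52  0.34 -0.64  0.   -0.59 -1.7 ]
```

Emit:
{"name": "drive_tool", "arguments": {
  "moves": [
    [0, [0, 0, -15], [0, 0, 0]],
    [0, [0, 0, -25], [0, 0, 0]],
    [0, [0, 0, -35], [0, 0, -0.1]],
    [0, [0, 0, -35], [0, 0, -0.1]],
    [0, [0, 0, 0], [0, 0, -0.1]],
    [0, [0, 0, 0], [0, 0, -0.1]],
    [0, [0, 0, 0], [0, 0, -0.1]],
    [0, [0, 0, 0], [0, 0, -0.1]],
    [0, [0, 0, 0], [0, 0, -0.1]],
    [0, [0, 0, 0], [0, 0, -0.1]],
    [0, [0, 0, 0], [0, 0, -0.1]],
    [0, [0, 0, 0], [0, 0, -0.1]]
  ]
}}

```text
time: 6.78
tool_pos: [0.448, 0.0743, 0.1542]
tcp_rot: [-2.03, 2.396, -0.001]
ft_force: [0.4, -0.1, 0.7]
finger_gap: 0.0854
```

```bash
python3 -c "
from to import *
to(.4735,-.308,.15,2.973)"
```

```text
d tool mm [373.0, -88.0, 4.1] yaw 2.976 turn [-0.002, 0.001, 0.003] t 6.78 pos [0.448  0.0743 0.1542] F [ 0.4 -0.1  0.7] gap 0.0854 j [ 0.52  0.17 -0.51  0.   -0.89 -0.69]
```

Emit:
{"name": "drive_tool", "arguments": {
  "moves": [
    [0, [20, -5, 0], [0, 0, 0]],
    [0, [35, -8, 0], [0, 0, 0]],
    [0, [37, -9, 0], [0, 0, 0]],
    [0, [37, -9, 0], [0, 0, 0]],
    [0, [37, -9, 0], [0, 0, 0]],
    [0, [37, -9, 0], [0, 0, 0]],
    [0, [37, -9, 0], [0, 0, 0]],
    [0, [37, -9, 0], [0, 0, 0]],
    [0, [36, -9, 0], [0, 0, 0]],
    [0, [35, -7, 0], [0, 0, 0]],
    [0, [25, -5, 0], [0, 0, 0]],
    [0, [0, 0, 0], [0, 0, 0]]
  ]
}}

```text
time: 7.78
tool_pos: [0.4716, -0.3122, 0.1535]
tcp_rot: [-2.018, 2.406, -0.002]
ft_force: [0.8, -0.0, 0.4]
finger_gap: 0.0854
```

```bash
python3 -c "
from to import *
to(.4735,-.308,.014,2.973)
shot('top','t2.png',(170,150,400,250),3.4)"
```

```text
d tool mm [-4.4, -0.9, 139.5] yaw 2.967 turn [-0.002, -0.0, -0.006] t 7.78 pos [ 0.4716 -0.3122  0.1535] F [ 0.8 -0.   0.4] gap 0.0854 j [-0.3   0.35 -0.25 -0.   -0.96  0.12]
```

View pics/t2.png

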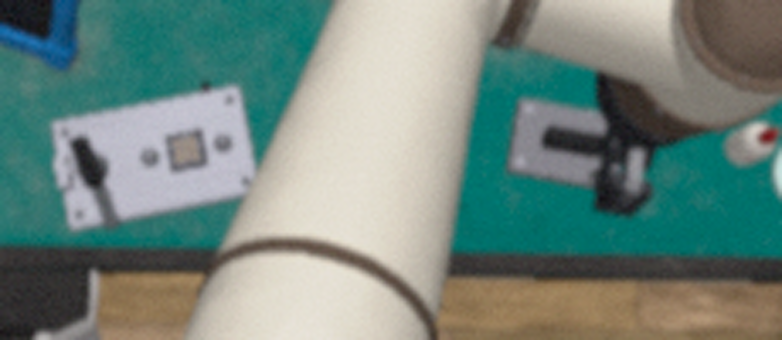

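The stop is parked with its arm pointing at the robot, and both pins show, at about (150,157) and (223,143), with the block at (186,150). I'll refine the nest from these and go down on the cover.

```bash
python3 -c "
from fit import *
np.set_printoptions(precision=4,suppress=True)
f=lambda u,v,z: cr('top',u,v,z,170,150,3.4)
P=[f(150,157,.026),f(223,143,.026),f(186.5,150,.024)]
print(P); d=P[0]-P[1];print(np.linalg.norm(d),np.arctan2(-d[0],d[1]),(P[0]+P[1])/2)
im=cv2.imread('pics/raw_t2.png'); import cv2
g=cv2.cvtColor(im,cv2.COLOR_BGR2GRAY).astype(float)
for u,v,z,w in [(150,157,.026,4),(223,143,.026,4),(186,150,.024,8)]:
    x=int(round(u/3.4+170));y=int(round(v/3.4+150));p=np.clip(195-g[y-w:y+w+1,x-w:x+w+1],0,None);p[p<25]=0
    yy,xx=np.mgrid[y-w:y+w+1,x-w:x+w+1];cx,cy=(p*xx).sum()/p.sum(),(p*yy).sum()/p.sum()
    print(cx,cy,pix('top',cx,cy,z))
"
```

```text
[array([0.4567, 0.0295, 0.026 ]), array([ 0.469 , -0.0287,  0.026 ]), array([0.4632, 0.0006, 0.024 ])]
0.05953991163902151 0.20798420365966902 [0.4629 0.0004 0.026 ]
213.73128834355828 196.0717791411043 [0.4561 0.0296 0.026 ]
235.20158343483556 191.78440925700366 [ 0.4688 -0.0286  0.026 ]
224.74303683737645 193.9261006289308 [ 0.4627 -0.0001  0.024 ]
```

Emit:
{"name": "drive_tool", "arguments": {
  "moves": [
    [0, [-4, -1, 20], [0, 0, 0]],
    [0, [0, 0, 25], [0, 0, 0]],
    [0, [0, 0, 25], [0, 0, 0]],
    [0, [0, 0, 20], [0, 0, 0]],
    [0, [0, 0, 10], [0, 0, 0]],
    [0, [0, 0, 0], [0, 0, 0]]
  ]
}}

```text
time: 8.33
tool_pos: [0.472, -0.303, 0.0518]
tcp_rot: [2.025, -2.401, -0.006]
ft_force: [-0.6, 0.8, -0.0]
finger_gap: 0.0856
```

```bash
python3 -c "
from to import *
to(.4734,-.3085,.021,2.973)"
```

```text
d tool mm [5.3, -2.4, 30.8] yaw 2.972 turn [0.004, 0.002, -0.001] t 8.33 pos [ 0.472  -0.303   0.0518] F [-0.6  0.8 -0. ] gap 0.0856 j [-0.28  0.47 -0.37 -0.   -0.74  0.11]
```

Emit:
{"name": "drive_tool", "arguments": {
  "moves": [
    [0, [5, -2, 10], [0, 0, 0]],
    [0, [0, 0, 10], [0, 0, 0]],
    [0, [0, 0, 7], [0, 0, 0]],
    [0, [0, 0, 0], [0, 0, 0]],
    [0, [0, 0, 0], [0, 0, 0]],
    [0, [0, 0, 0], [0, 0, 0]]
  ]
}}

```text
time: 8.83
tool_pos: [0.4752, -0.3097, 0.0276]
tcp_rot: [-2.024, 2.4, -0.003]
ft_force: [-1.5, -0.2, 0.2]
finger_gap: 0.0855
```

```bash
python3 -c "
from to import *
to(.4734,-.3085,.021,2.973)
shot('scene','s4.png',(270,190,400,290),6)"
```

```text
d tool mm [-0.8, 2.0, 6.6] yaw 2.972 turn [-0.003, 0.0, -0.001] t 8.83 pos [ 0.4752 -0.3097  0.0276] F [-1.5 -0.2  0.2] gap 0.0855 j [-0.29  0.51 -0.37 -0.   -0.68  0.12]
```

View pics/s4.png

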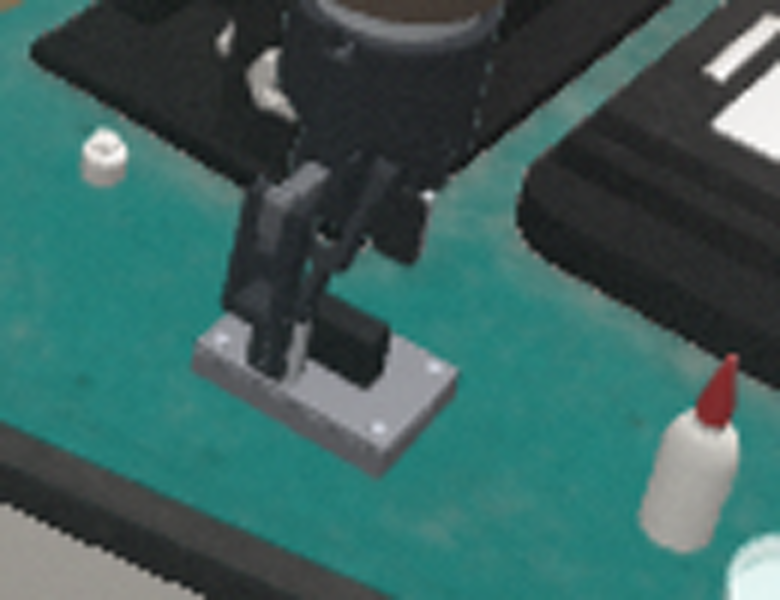

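```bash
python3 -c "
from h import *
a=-.168;c,s=np.cos(a),np.sin(a);M=np.array([[c,-s],[s,c]])
f=lambda o,l,z:((proj('scene',[*(np.array(o)+M@np.array(l)),z])-[270,190])*6).round(0)
o=(.4734,-.3085)
for l in [(-.03,.045),(-.03,-.045),(.03,-.045),(.03,.045)]: print('corner',f(o,l,.017))
for l in [(-.008,-.023),(.008,-.023)]: print('rib',f(o,l,.043))
t=(.4752,-.3097)
for y in (-.011,.011): print('finger inner tip',f(t,(-.0427,y),.0276+.013),f(t,(.0427,y),.0276+.013))
"
```

```text
corner [188. 340.]
corner [380. 450.]
corner [456. 366.]
corner [268. 265.]
rib [370. 345.]
rib [390. 324.]
finger inner tip [300. 381.] [411. 268.]
finger inner tip [252. 354.] [365. 244.]
```

The projected corners and fingers match the picture to a few crop pixels (under 1 mm), so the grasp is centred. I'll go down, close and lift.

Emit:
{"name": "drive_tool", "arguments": {
  "moves": [
    [0, [-1, 2, 6], [0, 0, 0]],
    [0.5, [0, 0, 0], [0, 0, 0]],
    [1, [0, 0, 0], [0, 0, 0]],
    [1, [0, 0, 0], [0, 0, 0]],
    [1, [0, 0, 0], [0, 0, 0]],
    [1, [0, 0, 0], [0, 0, 0]],
    [1, [0, 0, 0], [0, 0, 0]],
    [1, [0, 0, 0], [0, 0, 0]],
    [1, [0, 0, 0], [0, 0, 0]]
  ],
  "force": 80
}}

```text
time: 9.63
tool_pos: [0.4735, -0.3083, 0.0216]
tcp_rot: [-2.024, 2.4, -0.003]
ft_force: [0.7, 0.4, 2.5]
finger_gap: 0.0144
```

```bash
python3 -c "
from to import *
to(.4734,-.3085,.021,2.973)"
```

```text
d tool mm [0.2, 0.1, 0.6] yaw 2.972 turn [-0.003, 0.0, -0.001] t 9.63 pos [ 0.4735 -0.3083  0.0216] F [0.7 0.4 2.5] gap 0.0144 j [-0.29  0.52 -0.38 -0.   -0.66  0.12]
```

Emit:
{"name": "drive_tool", "arguments": {
  "moves": [
    [1, [0, 0, -10], [0, 0, 0]],
    [1, [0, 0, -20], [0, 0, 0]],
    [1, [0, 0, -30], [0, 0, 0]],
    [1, [0, 0, -30], [0, 0, 0]],
    [1, [0, 0, 0], [0, 0, -0.09]],
    [1, [0, 0, 0], [0, 0, -0.09]],
    [1, [0, 0, 0], [0, 0, -0.1]],
    [1, [0, 0, 0], [0, 0, -0.1]],
    [1, [0, 0, 0], [0, 0, 0]]
  ]
}}

```text
time: 10.38
tool_pos: [0.4723, -0.308, 0.1113]
tcp_rot: [-2.442, 1.974, -0.001]
ft_force: [-0.1, -0.3, -0.9]
finger_gap: 0.0142
```

```bash
python3 -c "
from to import *
to(.463,.0003,.1,3.351)"
```

```text
d tool mm [-303.4, -55.5, 11.5] yaw 3.353 turn [-0.001, 0.001, 0.002] t 10.38 pos [ 0.4723 -0.308   0.1113] F [-0.1 -0.3 -0.9] gap 0.0142 j [-0.29  0.4  -0.3  -0.   -0.87  0.5 ]
```

Emit:
{"name": "drive_tool", "arguments": {
  "moves": [
    [1, [-15, -3, 0], [0, 0, 0]],
    [1, [-30, -5, 0], [0, 0, 0]],
    [1, [-35, -6, 0], [0, 0, 0]],
    [1, [-35, -6, 0], [0, 0, 0]],
    [1, [-35, -7, 0], [0, 0, 0]],
    [1, [-35, -7, 0], [0, 0, 0]],
    [1, [-35, -7, 0], [0, 0, 0]],
    [1, [-35, -6, 0], [0, 0, 0]],
    [1, [-30, -5, 0], [0, 0, 0]],
    [1, [-18, -3, 0], [0, 0, 0]],
    [1, [0, 0, 0], [0, 0, 0]],
    [1, [0, 0, 0], [0, 0, 0]]
  ]
}}

```text
time: 11.38
tool_pos: [0.4632, 0.0004, 0.1114]
tcp_rot: [-2.441, 1.975, -0.002]
ft_force: [-0.4, -1.0, -2.2]
finger_gap: 0.0142
```

```bash
python3 -c "
from to import *
to(.463,.0003,.06,3.351)
shot('scene','s5.png',(150,130,280,230),6)
im=grab_frame('top');cv2.imwrite('pics/raw_t5.png',im)"
```

```text
d tool mm [0.1, 0.3, 51.4] yaw 3.352 turn [-0.002, 0.0, 0.001] t 11.38 pos [0.4632 0.0004 0.1114] F [-0.4 -1.  -2.2] gap 0.0142 j [ 0.35  0.25 -0.54  0.   -0.78 -0.14]
```

View pics/s5.png

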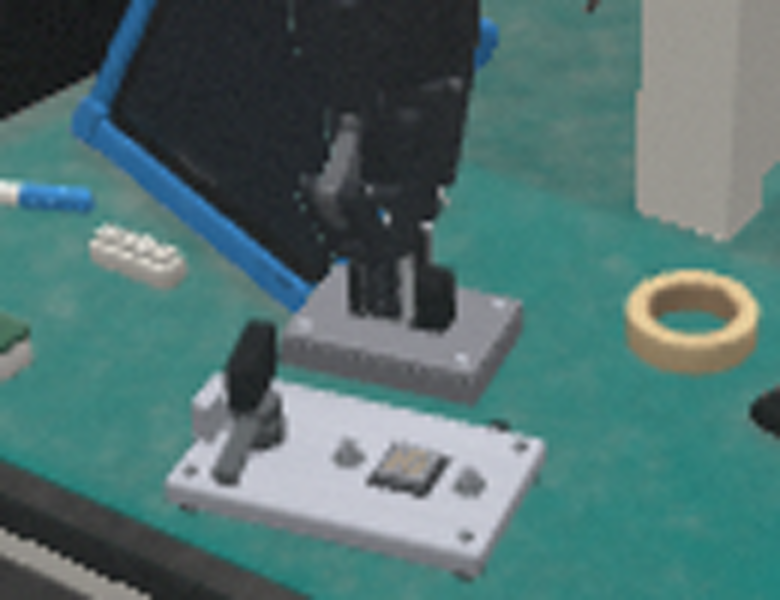

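The stop is parked, both pins are free at (348,452) and (468,482), and the cover hangs level above the nest. Next I check the cover's offset in the jaws and the jig against the same scene view.

```bash
python3 -c "
from h import *
a=.21;c,s=np.cos(a),np.sin(a);M=np.array([[c,-s],[s,c]])
f=lambda o,l,z:((proj('scene',[*(np.array(o)+M@np.array(l)),z])-[150,130])*6).round(0)
o=(.4632,.0004)
for l in [(-.03,.045),(-.03,-.045),(.03,-.045)]: print('cover',f(o,l,.1068),f(o,l,.0898))
for l in [(-.022,-.037),(-.022,.037),(.022,-.037)]: print('screw',f(o,l,.1068))
j=(.463,.0003)
print('jig',f(j,(-.045,-.052),.018),f(j,(.045,-.052),.018),f(j,(-.045,.104),.018))
print('pins',f(j,(0,-.03),.027),f(j,(0,.03),.027),'block',f(j,(0,0),.024))
print('per mm y',f(o,(0,.005),.1)-f(o,(0,-.005),.1),'per mm x',f(o,(.005,0),.1)-f(o,(-.005,0),.1))
"
```

```text
cover [275. 329.] [278. 361.]
cover [469. 372.] [469. 404.]
cover [519. 296.] [520. 328.]
screw [458. 358.]
screw [300. 323.]
screw [496. 302.]
jig [475. 557.] [546. 438.] [157. 480.]
pins [466. 470.] [346. 441.] block [406. 460.]
per mm y [-21.  -4.] per mm x [  9. -12.]
```

Agreement is within about 1–2 mm, inside the taper's capture range. I'll descend in steps.

Emit:
{"name": "drive_tool", "arguments": {
  "moves": [
    [1, [0, 0, 12], [0, 0, 0]],
    [1, [0, 0, 15], [0, 0, 0]],
    [1, [0, 0, 15], [0, 0, 0]],
    [1, [0, 0, 8], [0, 0, 0]],
    [1, [0, 0, 3], [0, 0, 0]],
    [1, [0, 0, 0], [0, 0, 0]],
    [1, [0, 0, 0], [0, 0, 0]],
    [1, [0, 0, 2], [0, 0, 0]],
    [1, [0, 0, 1], [0, 0, 0]],
    [1, [0, 0, 1], [0, 0, 0]],
    [1, [0, 0, 0], [0, 0, 0]],
    [1, [0, 0, 0], [0, 0, 0]]
  ]
}}

```text
time: 12.48
tool_pos: [0.4637, -0.0003, 0.0544]
tcp_rot: [-2.441, 1.975, -0.002]
ft_force: [0.3, -0.9, -2.3]
finger_gap: 0.0142
```

```bash
python3 -c "
from to import *
to(.463,.0003,.0396,3.351);print(get_state()['torque'])"
```

```text
d tool mm [-0.7, 0.6, 14.8] yaw 3.352 turn [-0.002, 0.0, 0.001] t 12.48 pos [ 0.4637 -0.0003  0.0544] F [ 0.3 -0.9 -2.3] gap 0.0142 j [ 0.35  0.34 -0.61  0.   -0.62 -0.14]
[0.026  0.0302 0.007 ]
```

Emit:
{"name": "drive_tool", "arguments": {
  "moves": [
    [1, [-0.7, 0.6, 0], [0, 0, 0]],
    [1, [0, 0, 1], [0, 0, 0]],
    [1, [0, 0, 1], [0, 0, 0]],
    [1, [0, 0, 1], [0, 0, 0]],
    [1, [0, 0, 1], [0, 0, 0]],
    [1, [0, 0, 0.5], [0, 0, 0]],
    [1, [0, 0, 0], [0, 0, 0]],
    [1, [0, 0, 0], [0, 0, 0]]
  ]
}}

```text
time: 13.15
tool_pos: [0.4629, 0.0002, 0.0497]
tcp_rot: [-2.441, 1.976, -0.002]
ft_force: [0.3, -0.3, -1.7]
finger_gap: 0.0137
```

```bash
python3 -c "
from to import *
to(.463,.0003,.0396,3.351);print(get_state()['torque'])"
```

```text
d tool mm [-0.1, -0.1, 10.1] yaw 3.352 turn [-0.002, -0.0, 0.001] t 13.15 pos [0.4629 0.0002 0.0497] F [ 0.3 -0.3 -1.7] gap 0.0137 j [ 0.35  0.34 -0.61  0.   -0.61 -0.14]
[ 0.0067 -0.0409  0.0152]
```

It is 2 mm below tip-contact height with no force, so the pins are entering. Continuing.

Emit:
{"name": "drive_tool", "arguments": {
  "moves": [
    [1, [0, 0, 1], [0, 0, 0]],
    [1, [0, 0, 1], [0, 0, 0]],
    [1, [0, 0, 1], [0, 0, 0]],
    [1, [0, 0, 0.5], [0, 0, 0]],
    [1, [0, 0, 0], [0, 0, 0]],
    [1, [0, 0, 0], [0, 0, 0]]
  ]
}}

```text
time: 13.65
tool_pos: [0.4636, 0.0005, 0.0464]
tcp_rot: [-2.44, 1.974, -0.003]
ft_force: [1.4, 2.0, -0.8]
finger_gap: 0.0143
```

```bash
python3 -c "
from to import *
to(.463,.0003,.0396,3.351);print(get_state()['torque'])"
```

```text
d tool mm [0.1, 0.6, 6.8] yaw 3.352 turn [-0.004, 0.0, 0.001] t 13.65 pos [0.4636 0.0005 0.0464] F [ 1.4  2.  -0.8] gap 0.0143 j [ 0.35  0.35 -0.62  0.   -0.6  -0.14]
[ 0.6274 -0.4714  0.0678]
```

Emit:
{"name": "drive_tool", "arguments": {
  "moves": [
    [1, [-0.4, -0.3, 1], [0, 0, 0]],
    [1, [0, 0, 1], [0, 0, 0]],
    [1, [0, 0, 1], [0, 0, 0]],
    [1, [0, 0, 1], [0, 0, 0]],
    [1, [0, 0, 0], [0, 0, 0]],
    [1, [0, 0, 0], [0, 0, 0]]
  ]
}}

```text
time: 14.15
tool_pos: [0.4635, 0.0008, 0.0427]
tcp_rot: [-2.441, 1.974, -0.003]
ft_force: [0.5, 2.0, 4.9]
finger_gap: 0.0144
```

```bash
python3 -c "
from to import *
to(.463,.0003,.0396,3.351);print(get_state()['torque'])"
```

```text
d tool mm [0.3, 0.6, 3.1] yaw 3.352 turn [-0.003, -0.0, 0.001] t 14.15 pos [0.4635 0.0008 0.0427] F [0.5 2.  4.9] gap 0.0144 j [ 0.35  0.36 -0.62  0.   -0.59 -0.14]
[0.4952 0.0339 0.0317]
```

Emit:
{"name": "drive_tool", "arguments": {
  "moves": [
    [1, [-0.3, 0, 1], [0, 0, 0]],
    [1, [0, 0, 1], [0, 0, 0]],
    [1, [0, 0, 1], [0, 0, 0]],
    [1, [0, 0, 0.5], [0, 0, 0]],
    [1, [0, 0, 0], [0, 0, 0]],
    [1, [0, 0, 0], [0, 0, 0]]
  ]
}}

```text
time: 14.65
tool_pos: [0.4635, 0.0008, 0.0396]
tcp_rot: [-2.441, 1.974, -0.003]
ft_force: [-0.8, 0.8, 8.2]
finger_gap: 0.0142
```

```bash
python3 -c "
from to import *
to(.463,.0003,.0396,3.351);print(get_state()['torque'])"
```

```text
d tool mm [0.4, 0.6, 0.0] yaw 3.352 turn [-0.003, -0.0, 0.001] t 14.65 pos [0.4635 0.0008 0.0396] F [-0.8  0.8  8.2] gap 0.0142 j [ 0.35  0.36 -0.62  0.   -0.58 -0.14]
[ 0.1441  0.2575 -0.0381]
```

At the flush height with about 10 N net. I'll press further, to look for the hard stop.

Emit:
{"name": "drive_tool", "arguments": {
  "moves": [
    [1, [0, 0, 0.5], [0, 0, 0]],
    [1, [0, 0, 0.5], [0, 0, 0]],
    [1, [0, 0, 0], [0, 0, 0]],
    [1, [0, 0, 0], [0, 0, 0]],
    [1, [0, 0, 0], [0, 0, 0]]
  ]
}}

```text
time: 15.07
tool_pos: [0.4636, 0.0008, 0.0396]
tcp_rot: [-2.442, 1.974, -0.004]
ft_force: [-3.0, 0.0, 17.5]
finger_gap: 0.0144
```

```bash
python3 -c "
from to import *
to(.463,.0003,.0396,3.351);print(get_state()['torque'])"
```

```text
d tool mm [0.4, 0.6, -0.0] yaw 3.353 turn [-0.003, -0.001, 0.002] t 15.07 pos [0.4636 0.0008 0.0396] F [-3.   0.  17.5] gap 0.0144 j [ 0.35  0.36 -0.62  0.   -0.58 -0.15]
[0.2816 1.0273 0.0222]
```

Emit:
{"name": "drive_tool", "arguments": {
  "moves": [
    [1, [0, 0, 0.5], [0, 0, 0]],
    [1, [0, 0, 0.5], [0, 0, 0]],
    [1, [0, 0, 0], [0, 0, 0]],
    [1, [0, 0, 0], [0, 0, 0]],
    [1, [0, 0, 0], [0, 0, 0]],
    [1, [0, 0, 0], [0, 0, 0]],
    [1, [0, 0, 0], [0, 0, 0]],
    [1, [0, 0, 0], [0, 0, 0]]
  ]
}}

```text
time: 15.73
tool_pos: [0.4636, 0.0008, 0.0395]
tcp_rot: [-2.442, 1.973, -0.004]
ft_force: [-6.4, 1.3, 24.9]
finger_gap: 0.0143
```

```bash
python3 -c "
from to import *
to(.463,.0003,.0396,3.351);print(get_state()['torque'])
shot('scene','s6.png',(150,150,250,225),8)"
```

```text
d tool mm [0.4, 0.7, -0.1] yaw 3.353 turn [-0.003, -0.001, 0.002] t 15.73 pos [0.4636 0.0008 0.0395] F [-6.4  1.3 24.9] gap 0.0143 j [ 0.35  0.36 -0.62  0.   -0.58 -0.15]
[ 0.4876  1.8296 -0.0345]
```

View pics/s6.png

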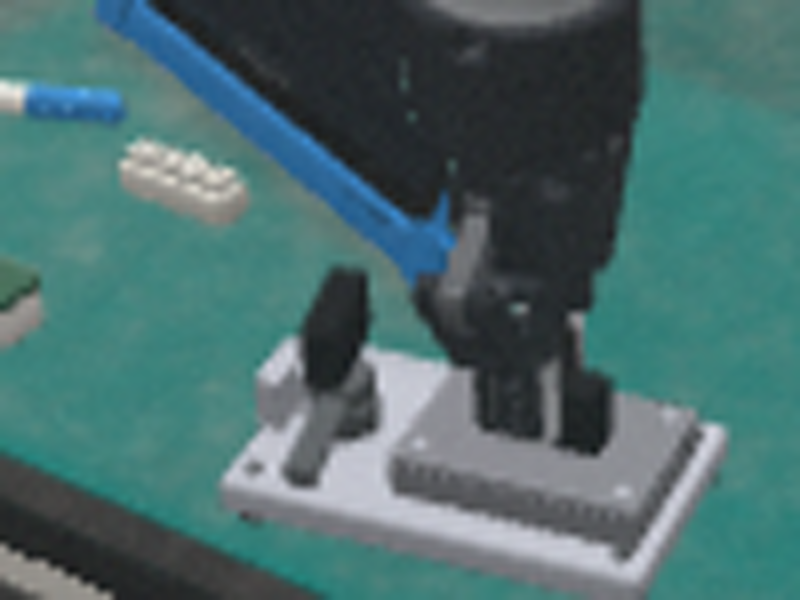

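The cover lies flat on the plate, with its front edge parallel to the plate. The stop is parked and the other items haven't moved. I'll relieve the sideways load a little while keeping the push.

Emit:
{"name": "drive_tool", "arguments": {
  "moves": [
    [1, [0, 0.5, 0], [0, 0, 0]],
    [1, [0, 0, 0], [0, 0, 0]],
    [1, [0, 0, 0], [0, 0, 0]],
    [1, [0, 0, 0], [0, 0, 0]],
    [1, [0, 0, 0], [0, 0, 0]],
    [1, [0, 0, 0], [0, 0, 0]]
  ]
}}

```text
time: 16.28
tool_pos: [0.4636, 0.0008, 0.0395]
tcp_rot: [-2.441, 1.973, -0.005]
ft_force: [-4.6, 1.0, 25.6]
finger_gap: 0.0142
```

```bash
python3 -c "
from to import *
to(.463,.0003,.0396,3.351);print(get_state()['torque'])"
```

```text
d tool mm [0.4, 0.7, -0.1] yaw 3.353 turn [-0.004, -0.001, 0.002] t 16.28 pos [0.4636 0.0008 0.0395] F [-4.6  1.  25.6] gap 0.0142 j [ 0.35  0.36 -0.62  0.   -0.58 -0.15]
[ 0.3465  1.5769 -0.0055]
```

Steady, hard against the stop at home height with about 25 N down.

```bash
python3 -c "
from h import *
print(hand_in());print(get_state()['tool_pos'],get_state()['ft_force'])"
```

```text
the job is handed in; nothing more can be done
None
the job is handed in; nothing more can be done
```

The cover is fully home on the jig and still held pressed down. I handed the job in at 16.3 s of the 54 s allowed; no verdict was reported.

- **Swing stop:** I gripped it, turned it about 1.38 rad clockwise and let go. In the later pictures it stays parked, with its arm pointing towards the robot.
- **Cover:** I gripped it by the rib and set it over both pins. It went on at the measured position without any searching. Its flush height came out at TCP z = 39.5 mm, against 39.6 mm expected.
- **Pressed home:** Commanding 2 mm further down raised the force from 8 N to about 25 N with only 0.1 mm of movement, so it is on a hard stop. It takes 10 N to hold the block flush.
- **Left over:** A sideways force of about 5 N remained at the wrist after I tried to relieve it. The tool was also tilted about 0.004 rad, which was 0.003 rad when I gripped the cover.
- **Other things on the bench:** None of the moves came near them. In the last close-up the tin and terminal block were where they started. I took no final picture of the glue bottle or the weight.

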